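# Stack the pots on the lifter, release the catch and hold the lever

## Task

Nest the two loose collared pots, one after the other, into the matching pot on the stack lifter, so that all three sit upright and fully home in one stack. Only then flip the lever's safety catch right over, and pull the lever towards the robot all the way to its stop: this raises the stack so that I can slip a strap under it. The lever springs back, so finish while still holding it at its stop, and leave everything else on the bench where it is.

Things in the scene. Friction and masses are not known exactly. Their poses are not given: they have to be found in the camera images.
- pot_a_centre (a point): loose clay pot, one of three alike, upright on the table, about 130 g: 76 tall, open top, wall 3. Upper 28 is a straight collar, 66 outer and 60 inner diameter; below it the body tapers from 55 to 34 outer at the foot. Site: on the axis, half-way up. Hold it by the collar only, not lower: fingers reaching below the collar would strike the rim of the pot it goes into.
- pot_b_centre (a point): second loose pot, same as pot_a. Nested upright in another pot, its collar rests on the lower pot's rim and its centre is 28 above the lower one's centre (third pot 56 above the lowest); about 2 of sideways play when home.
- pot_base_centre (a point): third pot, same as pot_a; it already stands upright on the lifter's saucer.
- stand_origin (a point): stack lifter: grey box fixed to the table, 50 high. Origin at table level; x points away from the robot, y left, z up (yaw within 0.25 rad). In this frame, mm: box x -75..75, y -150..85; saucer at (0,-105); lever outside the left side at y=108; catch hinge at (41,70,88).
- lifter_seat (a point): centre of the floor of the steel saucer that carries the pots, 57 above the table at rest; a 6 high lip of 42 inner diameter round the foot. The lever raises it straight up by 30.
- lever (a joint): lever angle, rad: 0 at rest (leaning 0.45 back, to the stand's +x), 0.95 at its stop, leaning over to the stand's -x, towards the robot. A spring always drives it back to 0: about 2 N at the grip at rest, 5 to 8 N with the stack at the stop. The closed catch blocks it within 0.1 rad.
- lever_grip (a point): point on the axis of the lever's upright black square grip (18 by 18, 55 long, flat sides facing the stand's x and y), 118 from the pivot, about 141 above the table at rest; the grip ends 27 beyond it. Turns with the lever. A pinch from the sides tends to slip as the lever swings; hooking a finger behind it (+x side) does not.
- lever_pivot (a point): the lever's fixed pivot, 35 above the table; its axis is the stand's y axis.
- catch (a joint): safety catch angle, rad: 0 closed (lying level across the front of the lever), about 1.5 upright, 2.95 flipped right over, lying above the box. Its weight keeps it at either end: let go past about 1.7 it falls over by itself, before 1.5 it falls shut.
- catch_tab (a point): middle of the catch's tab: upright steel blade 10 thick (stand's x), 22 high, 30 long (stand's y), at the catch's free end, 97 from the hinge and 59 left of the lever; 92 above the table when closed, nothing below or beside it.
- catch_hinge (a point): fixed hinge of the catch, 88 above the table; its axis is the stand's x axis. The tab swings up and over from the +y side to the -y side.
- vase1: small white hourglass-shaped vase, 48 dia x 86 tall. Bystander, to be left alone; origin under its centre (on its underside).
- vase2: another such vase. Bystander, to be left alone; origin under its centre (on its underside).
- vase3: another such vase. Bystander, to be left alone; origin under its centre (on its underside).
- brush: paint brush lying flat, under 25 tall. Bystander, to be left alone; origin under its centre.
- spatula: spatula lying flat. Bystander, to be left alone; origin under its centre.
- wide_bowl: wide round bowl without a collar, 120 across, 55 tall (does not belong in the stack). Bystander, to be left alone; origin under its centre (on its underside).
- glaze_jar: white closed jar, 60 dia x 90 tall. Bystander, to be left alone; origin under its centre (on its underside).
Not all that is in view belongs to the job. What is shaped like the part that bears pot_b_centre but green is not meant. What is shaped like the part that bears pot_base_centre but yellow is not meant.

How it is judged:
By the outcome, as a careful person would: the job done as asked, in the order asked, and still so for the second after the job is handed in, while the arm keeps its last pose, push and grip.
It also fails if it takes over 70 s, if anything falls off the work surface, if the arm or the gripper's body presses on something with over 40 N, if the wrist force passes 120 N, or if a joint passes its speed limit or range.

## Robot

A 6-joint arm with a two-finger parallel gripper is mounted at the origin on the work surface. World frame = base frame: x ahead of the robot, y to its left, z up, the work surface at z = 0. Lengths are in mm, angles in rad, forces in N, time in s.
With the tool pointing down it reaches from about 350 to 975 mm from the base axis. Payload 7.1 kg.
Tool frame: the origin (TCP) lies between the finger pads; the fingertips stand 19 mm ahead of it and the grasp point (between the pads) is the TCP (ctrl.tcp_to_tips is the distance from the TCP to the fingertips, in mm); z points along the fingers, y is the line along which they close (so a half turn about z gives the same grasp; the last joint's range is limited). The gripper opens to 88 mm and grips with 3 to 60 N. Pads are 20 mm wide; open, the fingers measure 115 mm over their backs; the gripper's body (75 mm by 178 mm) begins 61 mm behind the grasp point.
Start: joints at [-1.279, 0.423, 1.63, -0, 1.089, -0.019], TCP at [191.155, -595.033, 241.675] pointing down, gripper open.
Joint ranges: [-3, 3], [-0.9, 2.11], [0.09, 2.58], [-1.31, 4.45], [0.11, 2.69], [-2.54, 2.54]. Speed limits (rad/s): [2.39, 2.39, 3.01, 3.14, 3.14, 3.14].

## Interface

Orientations are given as a rotation vector (axis times angle).
In Python, from workcell import status, optics, ctrl gives the robot as it stands. The module is installed in compiled form; this text tells all that it offers.
- The arm moves only by the shell command python3 -m inch 'ROWS'. ROWS is JSON, a list that holds one entry, the list of rows, each a list of 7 numbers: the shift along the tool's x, y, z in mm, then the turn, a rotation vector about the tool's x, y, z in rad, then the opening in per cent of the stroke, from 0 (shut) to 100 (fully open). A call has 1 to 20 rows; each row is the pose to reach, as a shift and turn from the pose commanded when the call began, along the tool's axes at that moment; what a row does not reach only later rows make up. A row lasts 1/10 s, in which the tool goes at most 50 mm and 8.59 degrees, less where a joint would pass 70% of its speed; a pose out of reach is approached as far as the arm can. A call with a gripper value outside its range is refused whole. The fingers move at their own pace and stop on an object; the grip force is fixed at half the most. Time passes only in rows, so rows that repeat a pose let the fingers close. It gives the time, the measured TCP pose, the force, the opening and the grip force at its end, in the units of the state.
- status.get_obs(): the state, without advancing time (a new reading comes with each control period).
- optics.get_image(name): name is "scene" or "side" or "wrist"; returns a dict with "frame" (400x640x3 uint8, red, green, blue), "fx", "fy", "cx", "cy" (pixels), "rvec" (rotation vector, rad) and "tvec" (3), from world to camera coordinates, as OpenCV has them; the wrist camera has in their place "hand_eye" (4x4, takes a point from camera to tool coordinates, whose origin is the TCP and whose axes are the flange's). Camera axes: x right, y down, z forward; pixel columns grow to the right and rows downward; lengths in mm; the calibration is good to about 2 mm. A picture is of the moment at which its call begins: read the wrist's pose just before it. There is no depth.
- ctrl.close_job(): hands the job in; it is judged then, once.
The state is a dict: "t": time; "qpos": joint angles; "qvel": joint speeds; "joint_torque": joint torques, N m; "ee_pos": TCP position; "orientation": TCP orientation; "ft_force": force on the tool from outside, world axes, zero at the start; "moment": the same for the moment, N m; "width": finger opening in mm; "grasp_force": force on a finger pad.
Only numpy, scipy, OpenCV 4.12 (cv2) and the standard library are available. Lean on these libraries where they do the work, as an engineer would, in place of code of your own. Each camera call takes 0.05 s, during which the arm holds its last target. There are 200 camera calls.

## Working session

There is one attempt and no reset: what is moved stays moved. The work goes in short steps, Python scripts to look and compute and a shell command to move; the robot and the scene stay as the last step left them, time stands still between calls to the robot, and variables do not carry over. Pictures are saved under pics/ and viewed, at most 10 in all, crops included, and the job is handed in when it is done.

```bash
mkdir -p pics
cat > h.py <<'E'
import numpy as np, cv2, json
from scipy.spatial.transform import Rotation as R
from workcell import status, optics, ctrl
def grab(n):
    o=status.get_obs(); d=optics.get_image(n); f=d["frame"]
    K=np.array([[d["fx"],0,d["cx"]],[0,d["fy"],d["cy"]],[0,0,1.]])
    if n=="wrist":
        T=np.eye(4);T[:3,:3]=R.from_rotvec(o["orientation"]).as_matrix();T[:3,3]=o["ee_pos"]
        W=T@np.array(d["hand_eye"])   # cam->world
    else:
        M=np.eye(4);M[:3,:3]=R.from_rotvec(np.ravel(d["rvec"])).as_matrix();M[:3,3]=np.ravel(d["tvec"]);W=np.linalg.inv(M)
    return f,K,W
def save(n,f): cv2.imwrite(n,f[:,:,::-1])
def ray(K,W,p):
    v=W[:3,:3]@np.linalg.solve(K,[p[0],p[1],1.]); return W[:3,3],v/np.linalg.norm(v)
def onz(K,W,p,z):
    c,v=ray(K,W,p); return c+v*(z-c[2])/v[2]
def tri(rs):
    A=sum(np.eye(3)-np.outer(v,v) for c,v in rs); b=sum((np.eye(3)-np.outer(v,v))@c for c,v in rs)
    return np.linalg.solve(A,b)
def proj(K,W,P):
    q=K@(np.linalg.inv(W)@np.append(P,1))[:3]; return q[:2]/q[2]
E
python3 - <<'E'
from h import *
for n in ["scene","side","wrist"]:
    f,K,W=grab(n); save(f"pics/{n}0.png",f); np.savez(f"{n}0.npz",f=f,K=K,W=W); print(n,K[0,0],W.round(2).tolist())
print(status.get_obs())
E
```

```text
scene 362.37301696746005 [[0.27, 0.8, -0.53, 1214.05], [0.96, -0.22, 0.16, -189.47], [0.01, -0.56, -0.83, 1086.83], [0.0, 0.0, 0.0, 1.0]]
side 499.9136484156016 [[-0.78, -0.46, 0.41, -21.54], [-0.62, 0.57, -0.54, 795.79], [0.02, -0.68, -0.73, 1208.76], [0.0, 0.0, 0.0, 1.0]]
wrist 313.5952137746513 [[0.31, -0.92, -0.25, 259.25], [-0.95, -0.3, -0.08, -572.61], [-0.0, 0.26, -0.97, 384.88], [0.0, 0.0, 0.0, 1.0]]
{'t': 0.15, 'qpos': array([-1.27901360e+00,  4.23667319e-01,  1.63047166e+00,  2.26147654e-05,
        1.08862990e+00, -1.90198887e-02]), 'qvel': array([-0.0003286 , -0.00213786, -0.0028677 ,  0.00043632, -0.00018177,
       -0.00046504]), 'joint_torque': array([ 9.53533599e-04, -5.44983244e+01, -2.73917681e+01,  6.44871569e-02,
        2.03992700e-02, -6.25593520e-05]), 'ee_pos': array([ 191.04273062, -594.66727221,  241.09582222]), 'orientation': array([-3.10258347e+00, -4.86047912e-01,  2.19947144e-04]), 'ft_force': array([0.04559151, 0.8177729 , 0.07364992]), 'moment': array([0.06353552, 0.0114356 , 0.00396309]), 'grasp_force': 0.0, 'width': 87.61263100797396}
```

View pics/scene0.png

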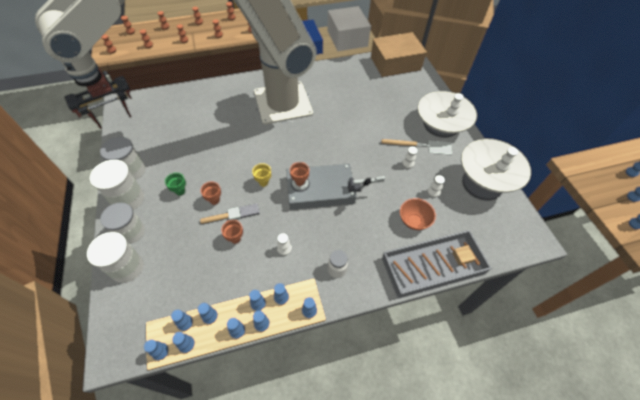

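View pics/side0.png

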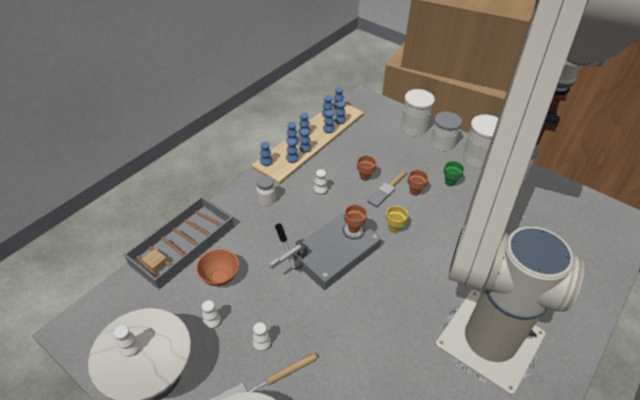

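Scene view: the loose terracotta pots are at about (211,191) and (232,231), and the base pot is on the stand at (300,174). Look-alikes are green (176,183), yellow (262,175) and the orange bowl at (417,213). Side view: the loose pots are at (417,181) and (366,167), the base at (355,218), yellow at (397,219), green at (453,173). I choose the terracotta ones.

Run:
```python
from h import *
D={n:np.load(n+"0.npz") for n in ["scene","side"]}
seeds={"A":[(211,191),(417,181)],"B":[(232,231),(366,167)],"base":[(300,174),(355,218)],"yel":[(262,175),(397,219)],"green":[(176,183),(453,173)]}
masks={}
for n,d in D.items():
    hsv=cv2.cvtColor(d["f"],cv2.COLOR_RGB2HSV); masks[n]=((hsv[:,:,1]>110)&(hsv[:,:,2]>40)).astype(np.uint8)
for k,s in seeds.items():
    rs=[];info=[]
    for n,p in zip(D,s):
        N,L,st,ce=cv2.connectedComponentsWithStats(masks[n])
        win=L[p[1]-4:p[1]+5,p[0]-4:p[0]+5]; win=win[win>0]; l=np.bincount(win).argmax()
        x,y,w,h,a=st[l]; 
        # rim: widest rows in upper part -> x centre ; fit ellipse later. use bbox centroid ray
        rs.append(ray(D[n]["K"],D[n]["W"],ce[l])); info+= [(x,y,w,h,a), onz(D[n]["K"],D[n]["W"],ce[l],45+(57 if k=="base" else 0)).round()[:2].tolist()]
    print(k,tri(rs).round(),info)
# crops
f=cv2.resize(D["scene"]["f"][130:270,160:400],None,fx=3.2,fy=3.2,interpolation=cv2.INTER_CUBIC); save("pics/cropscene.png",f[:440])
```

```text
A [ 436. -343.   53.] [(np.int32(202), np.int32(183), np.int32(18), np.int32(21), np.int32(288)), [429.0, -345.0], (np.int32(408), np.int32(170), np.int32(20), np.int32(25), np.int32(350)), [439.0, -349.0]]
B [ 607. -294.   54.] [(np.int32(222), np.int32(221), np.int32(20), np.int32(22), np.int32(326)), [600.0, -296.0], (np.int32(358), np.int32(156), np.int32(18), np.int32(24), np.int32(331)), [612.0, -301.0]]
base [477. -39. 112.] [(np.int32(291), np.int32(164), np.int32(17), np.int32(21), np.int32(275)), [469.0, -38.0], (np.int32(345), np.int32(205), np.int32(21), np.int32(27), np.int32(434)), [482.0, -45.0]]
yel [ 403. -160.   54.] [(np.int32(253), np.int32(164), np.int32(18), np.int32(22), np.int32(286)), [395.0, -160.0], (np.int32(386), np.int32(206), np.int32(22), np.int32(27), np.int32(424)), [407.0, -167.0]]
green [ 365. -458.   53.] [(np.int32(166), np.int32(174), np.int32(19), np.int32(20), np.int32(275)), [358.0, -461.0], (np.int32(445), np.int32(162), np.int32(19), np.int32(23), np.int32(327)), [368.0, -464.0]]
```

View pics/cropscene.png

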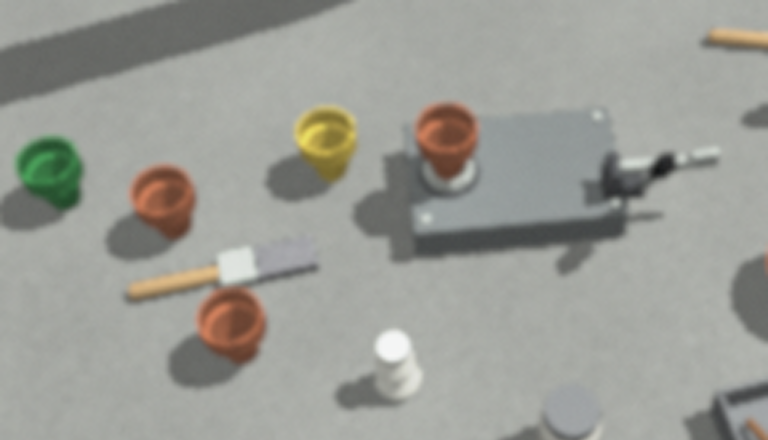

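The crop confirms the choice: two loose terracotta pots, and a terracotta base on the saucer. Their heights come out plausible at about 53 and 112. Now moving over pot A.

```bash
python3 -m inch '[[[310,-163,0,0,0,0,100],[310,-163,0,0,0,0,100],[310,-163,0,0,0,0,100],[310,-163,0,0,0,0,100],[310,-163,0,0,0,0,100],[310,-163,0,0,0,0,100],[310,-163,0,0,0,0,100],[310,-163,0,0,0,0,100],[310,-163,0,0,0,0,100],[310,-163,0,0,0,0,100],[310,-163,0,0,0,0,100]]]'
cat >> h.py <<'E'
def pots(f):
    hsv=cv2.cvtColor(f,cv2.COLOR_RGB2HSV); m=((hsv[:,:,1]>110)&(hsv[:,:,2]>40)&((hsv[:,:,0]<14)|(hsv[:,:,0]>172))).astype(np.uint8)
    m=cv2.morphologyEx(m,cv2.MORPH_CLOSE,np.ones((5,5)))
    cs=[c for c in cv2.findContours(m,cv2.RETR_EXTERNAL,cv2.CHAIN_APPROX_NONE)[0] if cv2.contourArea(c)>600]
    return m,cs
E
python3 - <<'E'
from h import *
o=status.get_obs();print(o["t"],o["ee_pos"].round(1),o["orientation"].round(3))
f,K,W=grab("wrist"); save("pics/w1.png",f); np.savez("w1.npz",f=f,K=K,W=W)
m,cs=pots(f)
for c in cs: print(cv2.contourArea(c),cv2.boundingRect(c),cv2.minEnclosingCircle(c))
E
```

```text
t: 1.25
ee_pos: [435.5, -346.1, 241.6]
orientation: [-3.104, -0.483, 0.0]
ft_force: [-0.3, -0.6, 0.7]
width: 87.3
grasp_force: 0.0
1.25 [ 435.5 -346.1  241.6] [-3.104 -0.483  0.   ]
1068.5 (433, 329, 42, 38) ((454.5, 344.8243103027344), 25.113019943237305)
1198.5 (161, 329, 41, 49) ((180.5, 350.1875), 28.79524040222168)
809.5 (579, 261, 61, 36) ((609.0, 279.0), 34.48197937011719)
715.0 (0, 261, 58, 33) ((28.5, 277.5), 32.44235610961914)
1372.5 (402, 230, 78, 64) ((440.5, 262.5), 49.117305755615234)
1387.0 (156, 230, 77, 64) ((194.0, 262.0), 49.040897369384766)
3223.5 (284, 152, 65, 66) ((316.1220703125, 184.65731811523438), 32.91653823852539)
1674.0 (0, 13, 44, 62) ((12.890243530273438, 43.5), 33.112159729003906)
1693.5 (288, 0, 70, 34) ((322.5, 1.5), 34.532691955566406)
```

View pics/w1.png

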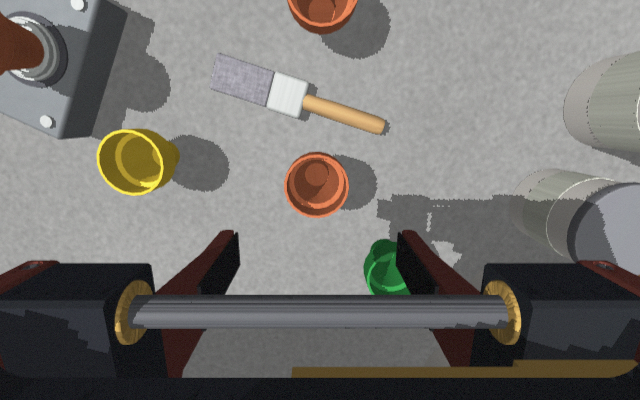

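The wrist picture shows pot A centred at about (316,185), yellow at (137,160) and green at (385,270), with the stand and base pot at upper left.

Run:
```python
from h import *
d=np.load("w1.npz");K,W=d["K"],d["W"]
P=onz(K,W,(316.3,185),76);print(P.round(1))
o=status.get_obs();Rm=R.from_rotvec(o["orientation"]).as_matrix()
print("tool shift",(Rm.T@(np.array([P[0],P[1],150])-o["ee_pos"])).round(1))
```

```text
[ 439.8 -343.2   76. ]
tool shift [ 5.  -1.4 91.6]
```

```bash
python3 -m inch '[[[5,-1.4,91,0,0,0,100],[5,-1.4,91,0,0,0,100],[5,-1.4,91,0,0,0,100],[5,-1.4,91,0,0,0,100]]]'
python3 - <<'E'
from h import *
o=status.get_obs()
f,K,W=grab("wrist"); save("pics/w2.png",f)
m,cs=pots(f)
for c in cs:
    x,y,w,h=cv2.boundingRect(c)
    if 250<x+w/2<390 and 60<y+h/2<330:
        e=cv2.fitEllipse(cv2.convexHull(c)); print((x,y,w,h),e)
        d=np.load("w1.npz")
        p=(x+w/2-.5,y+h/2-.5)
        # rim width gives depth
        print("tri",tri([ray(K,W,e[0]),ray(d["K"],d["W"],(316.1,184.7))]).round(1), onz(K,W,e[0],76).round(1), o["ee_pos"].round(1))
        P=onz(K,W,e[0],76);Rm=R.from_rotvec(o["orientation"]).as_matrix()
        print((Rm.T@(np.array([P[0],P[1],71])-o["ee_pos"])).round(1))
E
```

```text
t: 1.7
ee_pos: [440.2, -342.8, 150.8]
orientation: [-3.103, -0.484, 0.002]
ft_force: [0.2, -0.5, 0.8]
width: 87.5
grasp_force: 0.0
(274, 171, 89, 91) ((318.0885009765625, 216.5543212890625), (88.46394348144531, 90.3275146484375), 0.019981615245342255)
tri [ 438.  -343.6   65.9] [ 441.1 -342.7   76. ] [ 440.2 -342.8  150.8]
[ 1.   0.3 79.8]
```

Width and height readings bracket 76, and the xy agrees within 2 mm. Descending and gripping the collar.

```bash
python3 -m inch '[[[1,0.3,50,0,0,0,100],[1,0.3,79,0,0,0,100],[1,0.3,79,0,0,0,100],[1,0.3,79,0,0,0,100],[1,0.3,79,0,0,0,0],[1,0.3,79,0,0,0,0],[1,0.3,79,0,0,0,0],[1,0.3,79,0,0,0,0],[1,0.3,79,0,0,0,0],[1,0.3,79,0,0,0,0],[1,0.3,79,0,0,0,0]]]'
```

```text
t: 2.85
ee_pos: [442.6, -342.7, 73.0]
orientation: [3.102, 0.486, 0.002]
ft_force: [-1.1, 1.3, 8.0]
width: 65.3
grasp_force: 29.6
```

```bash
python3 -m inch '[[[0,0,-50,0,0,0,0],[0,0,-100,0,0,0,0],[0,0,-150,0,0,0,0],[0,0,-198,0,0,0,0],[16,-277,-198,0,0,0,0],[16,-277,-198,0,0,0,0],[16,-277,-198,0,0,0,0],[16,-277,-198,0,0,0,0],[16,-277,-198,0,0,0,0],[16,-277,-198,0,0,0,0],[16,-277,-198,0,0,0,0],[16,-277,-198,0,0,0,0],[16,-277,-198,0,0,0,0]]]'
python3 - <<'E'
from h import *
f,K,W=grab("wrist"); save("pics/w3.png",f); np.savez("w3.npz",f=f,K=K,W=W)
E
```

```text
t: 4.15
ee_pos: [372.8, -74.2, 269.9]
orientation: [3.103, 0.486, 0.001]
ft_force: [0.2, 0.1, -1.7]
width: 65.5
grasp_force: 29.6
```

View pics/w3.png

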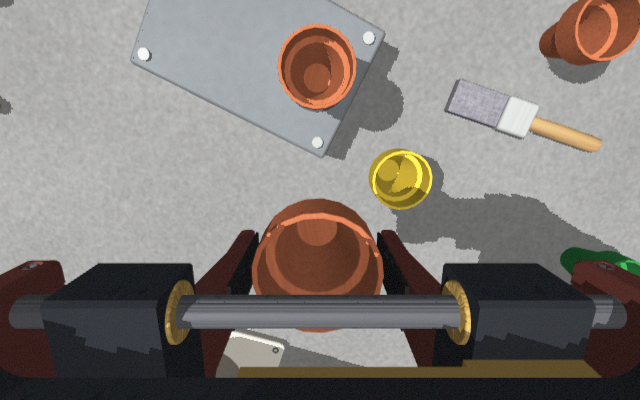

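The picture shows the held pot between the pads, the base pot rim centred at about (317,66), stand corners at about (131,62), (323,157) and (385,34), and pot B at (605,28).

Run:
```python
from h import *
d=np.load("w3.npz");f,K,W=d["f"],d["K"],d["W"]
m,cs=pots(f)
D={n:np.load(n+"0.npz") for n in ["scene","side"]}
for c in cs:
    x,y,w,h=cv2.boundingRect(c)
    if abs(x+w/2-317)<30 and abs(y+h/2-66)<30:
        e=cv2.fitEllipse(cv2.convexHull(c)); print((x,y,w,h),e)
        B=onz(K,W,e[0],133); print("base",B.round(1))
print([proj(v["K"],v["W"],B).round(1) for v in D.values()])
C=[onz(K,W,p,50)[:2] for p in [(131,62),(323,157),(385,34)]]
print(np.round(C,1)); a=C[0]-C[1]; b=C[2]-C[1]; print(np.linalg.norm(a),np.linalg.norm(b),np.arctan2(-a[0],a[1]),np.arctan2(b[1],b[0]))
# precise edge lines of box by grey colour
g=cv2.cvtColor(f,cv2.COLOR_RGB2HSV); print(f[100,250],f[150,150],f[10,300])
o=status.get_obs();Rm=R.from_rotvec(o["orientation"]).as_matrix()
print((Rm.T@(np.array([B[0],B[1],230])-o["ee_pos"])).round(1))
```

```text
(278, 24, 79, 85) ((316.6761474609375, 66.08633422851562), (78.341552734375, 84.76556396484375), 178.78439331054688)
base [479.4 -39.1 133. ]
[array([299.1, 169.4]), array([355. , 211.6])]
[[433.8 155.6]
 [400.  -72.1]
 [542.6 -94.1]]
230.16824547339436 144.20735996104656 -0.14696084513135266 -0.15332282927535054
[164 171 173] [183 183 182] [161 168 172]
[112.3  -1.   39.8]
```

Base rim at (479.4, -39.1, 133), and it reprojects correctly into the scene and side views. Stand yaw is about -0.15. Placing pot A.

```bash
python3 -m inch '[[[112,-1,0,0,0,0,0],[112,-1,0,0,0,0,0],[112,-1,0,0,0,0,0],[112,-1,0,0,0,0,0],[112,-1,30,0,0,0,0],[112,-1,60,0,0,0,0],[112,-1,80,0,0,0,0],[112,-1,95,0,0,0,0],[112,-1,106,0,0,0,0],[112,-1,106,0,0,0,0]]]'; python3 -m inch '[[[0,0,3,0,0,0,0],[0,0,5,0,0,0,0],[0,0,5,0,0,0,0]]]'
```

```text
t: 5.2
ee_pos: [477.0, -39.0, 162.6]
orientation: [-3.103, -0.484, 0.004]
ft_force: [0.2, 0.9, -1.5]
width: 65.4
grasp_force: 29.6
t: 5.5
ee_pos: [478.9, -38.4, 159.1]
orientation: [3.104, 0.486, 0.001]
ft_force: [1.6, -0.3, -1.1]
width: 65.1
grasp_force: 29.6
```

```bash
python3 -m inch '[[[0,0,2,0,0,0,0],[0,0,2,0,0,0,0],[0,0,2,0,0,0,0]]]'
```

```text
t: 5.8
ee_pos: [480.5, -38.7, 157.9]
orientation: [3.102, 0.487, 0.006]
ft_force: [2.0, -1.8, 4.5]
width: 65.6
grasp_force: 29.6
```

```bash
python3 -m inch '[[[0,0,0,0,0,0,100],[0,0,0,0,0,0,100],[0,0,0,0,0,0,100],[0,0,0,0,0,0,100],[0,0,0,0,0,0,100],[0,0,-30,0,0,0,100],[0,0,-80,0,0,0,100],[0,0,-110,0,0,0,100],[0,0,-110,0,0,0,100],[0,0,-110,0,0,0,100]]]'
python3 - <<'E'
from h import *
f,K,W=grab("wrist"); save("pics/w4.png",f); np.savez("w4.npz",f=f,K=K,W=W)
m,cs=pots(f)
for c in cs:
    x,y,w,h=cv2.boundingRect(c)
    if 250<x+w/2<390 and 60<y+h/2<330:
        e=cv2.fitEllipse(cv2.convexHull(c)); print((x,y,w,h),e,onz(K,W,e[0],161).round(1))
E
```

```text
t: 6.8
ee_pos: [478.6, -38.3, 266.9]
orientation: [3.103, 0.486, 0.002]
ft_force: [0.1, -0.2, -0.5]
width: 88.0
grasp_force: 0.0
(279, 160, 79, 86) ((318.24676513671875, 203.4970703125), (78.01497650146484, 86.12561798095703), 3.5378010272979736) [481.1 -38.1 161. ]
```

```bash
python3 -m inch '[[[42,284,0,0,0,0,100],[42,284,0,0,0,0,100],[42,284,0,0,0,0,100],[42,284,0,0,0,0,100],[42,284,0,0,0,0,100],[42,284,0,0,0,0,100],[42,284,0,0,0,0,100],[42,284,90,0,0,0,100],[42,284,90,0,0,0,100],[42,284,90,0,0,0,100]]]'
python3 - <<'E'
from h import *
o=status.get_obs()
f,K,W=grab("wrist"); save("pics/w5.png",f); np.savez("w5.npz",f=f,K=K,W=W)
m,cs=pots(f)
for c in cs:
    x,y,w,h=cv2.boundingRect(c)
    if 230<x+w/2<410 and 60<y+h/2<330:
        e=cv2.fitEllipse(cv2.convexHull(c)); P=onz(K,W,e[0],76); print((x,y,w,h),e,P.round(1))
        Rm=R.from_rotvec(o["orientation"]).as_matrix()
        print((Rm.T@(np.array([P[0],P[1],72])-o["ee_pos"])).round(1))
        print([proj(v["K"],v["W"],P).round(1) for v in map(np.load,["scene0.npz","side0.npz"])])
f,K,W=grab("side");x,y=340,190; save("pics/s2.png",cv2.resize(f[180:260,310:420],None,fx=5,fy=5,interpolation=cv2.INTER_CUBIC))
E
```

```text
t: 7.85
ee_pos: [600.6, -292.8, 169.0]
orientation: [-3.095, -0.485, 0.018]
ft_force: [-1.0, -0.6, -0.6]
width: 87.8
grasp_force: 0.0
(283, 154, 85, 85) ((324.977294921875, 196.4219207763672), (83.78252410888672, 84.04007720947266), 158.8379669189453) [ 612.2 -294.    76. ]
[11.7  5.7 96.9]
[array([231.5, 229.2]), array([365.7, 160.5])]
```

View pics/s2.png

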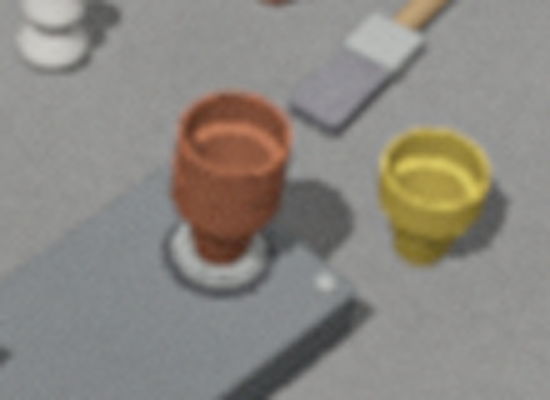

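The crop shows pot A nested upright and level on the base, with the lip of the saucer visible around the foot. The arm was still settling at that last reading, so I'll take one closer look at B.

```bash
python3 -m inch '[[[7,4,30,0,0,0,100],[7,4,30,0,0,0,100],[7,4,30,0,0,0,100],[7,4,30,0,0,0,100]]]'
python3 - <<'E'
from h import *
o=status.get_obs()
f,K,W=grab("wrist")
m,cs=pots(f)
for c in cs:
    x,y,w,h=cv2.boundingRect(c)
    if 230<x+w/2<410 and 60<y+h/2<350:
        e=cv2.fitEllipse(cv2.convexHull(c)); P=onz(K,W,e[0],76); print((x,y,w,h),e,P.round(1))
        Rm=R.from_rotvec(o["orientation"]).as_matrix()
        print((Rm.T@(np.array([P[0],P[1],72])-o["ee_pos"])).round(1))
E
```

```text
t: 8.35
ee_pos: [614.2, -297.8, 149.0]
orientation: [3.102, 0.486, 0.003]
ft_force: [0.4, 0.3, -0.4]
width: 88.0
grasp_force: 0.0
(267, 173, 89, 92) ((311.3497314453125, 219.04052734375), (88.36476135253906, 90.8838882446289), 7.489467620849609) [ 612.7 -293.6   76. ]
[-0.3 -4.7 77. ]
```

```bash
python3 -m inch '[[[-0.3,-4.5,30,0,0,0,100],[-0.3,-4.5,60,0,0,0,100],[-0.3,-4.5,76,0,0,0,100],[-0.3,-4.5,76,0,0,0,100],[-0.3,-4.5,76,0,0,0,0],[-0.3,-4.5,76,0,0,0,0],[-0.3,-4.5,76,0,0,0,0],[-0.3,-4.5,76,0,0,0,0],[-0.3,-4.5,76,0,0,0,0],[-0.3,-4.5,76,0,0,0,0],[-0.3,-4.5,76,0,0,0,0]]]'
```

```text
t: 9.5
ee_pos: [612.6, -293.8, 72.1]
orientation: [3.102, 0.486, 0.003]
ft_force: [-0.6, -0.3, 6.0]
width: 64.1
grasp_force: 30.0
```

```bash
python3 -m inch '[[[0,0,-50,0,0,0,0],[0,0,-100,0,0,0,0],[0,0,-150,0,0,0,0],[0,0,-203,0,0,0,0],[-48,-283.5,-203,0,0,0,0],[-48,-283.5,-203,0,0,0,0],[-48,-283.5,-203,0,0,0,0],[-48,-283.5,-203,0,0,0,0],[-48,-283.5,-203,0,0,0,0],[-48,-283.5,-203,0,0,0,0],[-48,-283.5,-203,0,0,0,0],[-48,-283.5,-203,0,0,0,0],[-48,-283.5,-203,0,0,0,0],[-48,-283.5,-203,0,0,0,0]]]'
```

```text
t: 10.9
ee_pos: [479.9, -39.0, 273.6]
orientation: [3.104, 0.484, 0.0]
ft_force: [1.0, -0.8, -1.3]
width: 64.5
grasp_force: 30.0
```

```bash
python3 -m inch '[[[0,0,30,0,0,0,0],[0,0,60,0,0,0,0],[0,0,75,0,0,0,0],[0,0,83,0,0,0,0],[0,0,86,0,0,0,0],[0,0,86,0,0,0,0],[0,0,86,0,0,0,0]]]';python3 -m inch '[[[0,0,2,0,0,0,0],[0,0,2,0,0,0,0],[0,0,2,0,0,0,0]]]'
```

```text
t: 11.6
ee_pos: [480.1, -38.4, 188.4]
orientation: [3.103, 0.486, 0.002]
ft_force: [0.6, 0.7, -1.7]
width: 64.4
grasp_force: 30.0
t: 11.9
ee_pos: [479.5, -38.1, 186.0]
orientation: [3.104, 0.486, 0.001]
ft_force: [0.2, -0.8, -1.9]
width: 63.8
grasp_force: 30.0
```

```bash
python3 -m inch '[[[0,0,2,0,0,0,0],[0,0,2,0,0,0,0],[0,0,2,0,0,0,0]]]'
```

```text
t: 12.2
ee_pos: [480.0, -38.1, 184.8]
orientation: [3.103, 0.486, 0.002]
ft_force: [-3.2, 0.7, 9.7]
width: 64.1
grasp_force: 30.0
```

```bash
python3 -m inch '[[[0,0,0,0,0,0,100],[0,0,0,0,0,0,100],[0,0,0,0,0,0,100],[0,0,0,0,0,0,100],[0,0,0,0,0,0,100],[0,0,-20,0,0,0,100],[0,0,-50,0,0,0,100],[0,0,-90,0,0,0,100],[0,0,-90,0,0,0,100]]]'; python3 -m inch '[[[113,-183,0,0,0,-1.11,100],[113,-183,0,0,0,-1.11,100],[113,-183,0,0,0,-1.11,100],[113,-183,0,0,0,-1.11,100],[113,-183,0,0,0,-1.11,100],[113,-183,0,0,0,-1.11,100],[113,-183,0,0,0,-1.11,100],[113,-183,0,0,0,-1.11,100],[113,-183,0,0,0,-1.11,100],[113,-183,0,0,0,-1.11,100],[113,-183,0,0,0,-1.11,100],[113,-183,0,0,0,-1.11,100]]]'
python3 - <<'E'
from h import *
f,K,W=grab("wrist"); np.savez("w6.npz",f=f,K=K,W=W)
g,K,W=grab("side"); s=cv2.resize(g[160:260,310:420],None,fx=3.6,fy=3.6,interpolation=cv2.INTER_CUBIC)
out=np.zeros((600,800,3),np.uint8); 
w=cv2.resize(s,(220,200)); out[:400,:640]=f; out[400:600,:220]=w
save("pics/w6.png",out)
E
```

```text
t: 13.1
ee_pos: [482.2, -38.4, 278.3]
orientation: [3.102, 0.486, 0.013]
ft_force: [0.1, -0.1, -0.1]
width: 87.9
grasp_force: 0.0
t: 14.3
ee_pos: [531.0, 170.6, 273.6]
orientation: [-2.383, -2.048, 0.0]
ft_force: [-0.0, 0.7, 0.7]
width: 88.0
grasp_force: 0.0
```

View pics/w6.png

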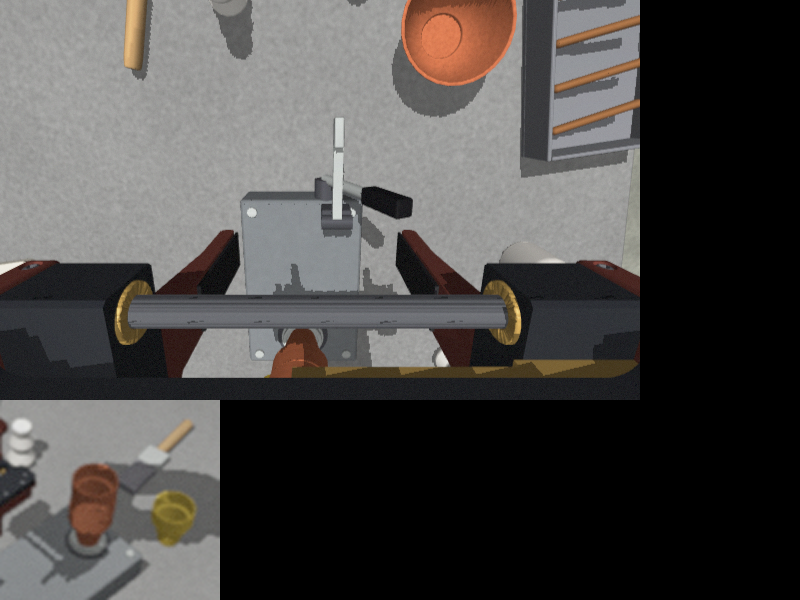

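The picture shows the catch tab at about (339,133), catch hinge at (337,215), black lever grip from (365,195) to (410,207), and the stack at lower centre. The side inset shows the stack upright.

```bash
cat >> h.py <<'E'
def tabmask(f,y0,y1,x0,x1,thr):
    m=np.zeros(f.shape[:2],np.uint8); s=f[y0:y1,x0:x1].min(2); m[y0:y1,x0:x1]=(s>thr); return m
E
python3 - <<'E'
from h import *
d=np.load("w6.npz");f,K,W=d["f"],d["K"],d["W"]
print(f[133,330:350].min(1), f[110:156:3,339].min(1))
m=tabmask(f,100,200,325,355,190); ys,xs=np.nonzero(m); print(ys.min(),ys.max(),xs.min(),xs.max())
T=onz(K,W,(339,133),103);print("tab",T.round(1))
hs=f.max(2); m=np.zeros_like(hs); m[180:225,355:420]=(hs[180:225,355:420]<60); c=max(cv2.findContours(m,0,1)[0],key=cv2.contourArea); r=cv2.minAreaRect(c); print(r,cv2.boxPoints(r))
yaw=-.15;Rs=np.array([[np.cos(yaw),-np.sin(yaw)],[np.sin(yaw),np.cos(yaw)]]);O=np.array([495.1,64.7])
print("tab stand",(Rs.T@(T[:2]-O)).round(1))
for p,z in [((410,207),160),(r[0],141),((337,215),92),((320,187),40)]:
    P=onz(K,W,p,z); print(p,z,P.round(1),(Rs.T@(P[:2]-O)).round(1))
o=status.get_obs();Rm=R.from_rotvec(o["orientation"]).as_matrix()
print((Rm.T@(np.array([T[0],T[1],170])-o["ee_pos"])).round(1))
print("stand x in tool",(Rm.T@np.append(Rs[:,0],0)).round(3))
E
```

```text
[159 152 148 117 113 184 212 208 208 206 209 205 204 170 126 164 161 157
 156 153] [155 153 151 210 215 212 209 206 207 208 207 204 197 122 155 205]
118 199 333 342
tab [560.8 222.7 103. ]
((385.9499816894531, 202.14999389648438), (54.39117431640625, 23.71708106994629), 18.434946060180664) [[356.4     204.79999]
 [363.9     182.29999]
 [415.49997 199.5    ]
 [407.99997 222.     ]]
tab stand [ 41.3 166. ]
(410, 207) 160 [609.2 155.6 160. ] [ 99.2 106.9]
(385.9499816894531, 202.14999389648438) 141 [592.8 157.2 141. ] [ 82.7 106.1]
(337, 215) 92 [547.7 135.8  92. ] [41.4 78.2]
(320, 187) 40 [532.7 158.   40. ] [23.3 97.8]
[ 56.   21.6 103.7]
stand x in tool [0.001 1.    0.   ]
```

```bash
python3 -m inch '[[[57,21.6,50,0,0,0,100],[57,21.6,104,0,0,0,100],[57,21.6,104,0,0,0,100],[57,21.6,104,0,0,0,100],[57,21.6,104,0,0,0,100]]]'
python3 - <<'E'
from h import *
o=status.get_obs()
f,K,W=grab("wrist"); np.savez("w7.npz",f=f,K=K,W=W)
T=proj(K,W,[560.8,222.7,103]); print(T)
x,y=T.round().astype(int)
m=tabmask(f,max(y-40,0),y+40,x-30,x+30,195); n,L,st,ce=cv2.connectedComponentsWithStats(m); i=1+st[1:,4].argmax(); print(st[i],ce[i])
d=np.load("w6.npz")
p=(st[i][0]+st[i][2]/2-.5, st[i][1]+st[i][3]/2-.5)
print("tri",tri([ray(K,W,p),ray(d["K"],d["W"],(339,133))]).round(1),onz(K,W,p,103).round(1))
P=onz(K,W,p,103);Rm=R.from_rotvec(o["orientation"]).as_matrix();print((Rm.T@(np.array([P[0],P[1],95])-o["ee_pos"])).round(1))
save("pics/w7.png",f)
E
```

```text
t: 14.9
ee_pos: [560.9, 223.7, 169.9]
orientation: [-2.382, -2.049, 0.001]
ft_force: [0.5, -0.1, 0.3]
width: 87.6
grasp_force: 0.0
[316.91319594 222.51025259]
[312 203  10  37 334] [316.98502994 220.99101796]
tri [560.7 222.6  99.5] [560.7 223.9 103. ]
[ 0.1 -0.2 74.9]
```

View pics/w7.png

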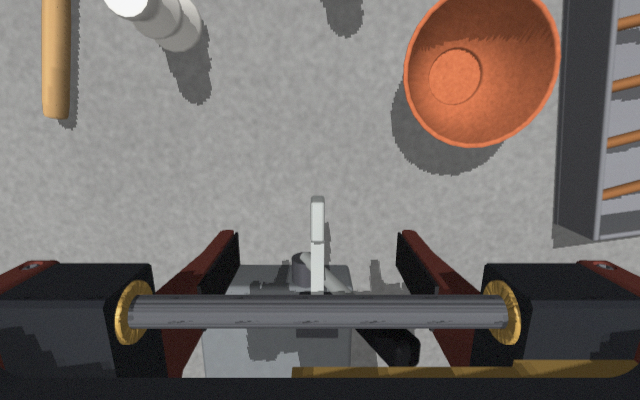

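The tab is at (317,221), between the fingers; its triangulated top is at about 100 to 103. Pinching it.

```bash
python3 -m inch '[[[2,-0.2,40,0,0,0,100],[2,-0.2,74,0,0,0,100],[2,-0.2,74,0,0,0,100],[2,-0.2,74,0,0,0,100],[2,-0.2,74,0,0,0,0],[2,-0.2,74,0,0,0,0],[2,-0.2,74,0,0,0,0],[2,-0.2,74,0,0,0,0],[2,-0.2,74,0,0,0,0],[2,-0.2,74,0,0,0,0],[2,-0.2,74,0,0,0,0],[2,-0.2,74,0,0,0,0],[2,-0.2,74,0,0,0,0],[2,-0.2,74,0,0,0,0]]]'
```

```text
t: 16.35
ee_pos: [560.9, 225.8, 95.6]
orientation: [-2.382, -2.049, 0.0]
ft_force: [0.5, -0.2, -0.1]
width: 11.8
grasp_force: 0.0
```

```bash
python3 -m inch '[[[0,0,0,0,0,0,0],[0,0,0,0,0,0,0],[0,0,0,0,0,0,0],[0,0,0,0,0,0,0]]]'; python3 -m inch '[[[-3.5,0,-19.3,0,0,0,0],[-10.7,0,-37.6,0,0,0,0],[-10.7,0,-37.6,0,0,0,0]]]'
```

```text
t: 16.75
ee_pos: [560.8, 225.8, 95.6]
orientation: [-2.382, -2.048, 0.0]
ft_force: [-1.0, 0.5, 0.2]
width: 9.8
grasp_force: 30.0
t: 17.05
ee_pos: [559.1, 214.5, 134.5]
orientation: [-2.382, -2.048, 0.001]
ft_force: [-2.0, 0.2, 4.0]
width: 9.4
grasp_force: 30.0
```

```bash
python3 -m inch '[[[-10.7,0,-16.4,0,0,0,0],[-24.5,0,-30.4,0,0,0,0],[-40.8,0,-41.4,0,0,0,0],[-58.9,0,-48.9,0,0,0,0],[-58.9,0,-48.9,0,0,0,0]]]'; python3 -m inch '[[[-19.2,0,-3.8,0,0,0,0],[-38.9,0,-3.6,0,0,0,0],[-58.1,0,0.4,0,0,0,0],[-76.1,0,8.1,0,0,0,0],[-76.1,0,8.1,0,0,0,0]]]'
```

```text
t: 17.55
ee_pos: [549.9, 154.8, 183.8]
orientation: [2.384, 2.046, -0.001]
ft_force: [-5.9, 0.3, 10.2]
width: 10.1
grasp_force: 30.0
t: 18.05
ee_pos: [538.3, 79.2, 174.7]
orientation: [2.382, 2.047, -0.003]
ft_force: [-7.1, -3.0, 9.7]
width: 9.7
grasp_force: 30.0
```

```bash
python3 -m inch '[[[0,0,0,0,0,0,60],[0,0,0,0,0,0,60],[0,0,0,0,0,0,60],[0,0,0,0,0,0,60],[0,0,0,0,0,0,60],[0,0,-30,0,0,0,60],[0,0,-70,0,0,0,60],[0,0,-105,0,0,0,60],[60,0,-105,0,0,0,60],[60,0,-105,0,0,0,60],[60,0,-105,0,0,0,60]]]'
python3 - <<'E'
from h import *
o=status.get_obs();print(o["ee_pos"])
f,K,W=grab("wrist"); np.savez("w8.npz",f=f,K=K,W=W)
g,K2,W2=grab("side"); s=cv2.resize(g[160:300,250:420],None,fx=3.2,fy=3.2,interpolation=cv2.INTER_CUBIC)[:,:544]
s2=grab("scene")[0][130:230,260:400]
out=np.zeros((600,800,3),np.uint8); out[:400,:]=0; out[:250,:400]=cv2.resize(f,(400,250)); out[:330,400:800]=cv2.resize(s,(400,330)); out[250:550,:400]=cv2.resize(s2,(400,286))[:286].copy().repeat(1,0) if False else cv2.resize(s2,(400,300))
save("pics/w8.png",out)
E
```

```text
t: 19.15
ee_pos: [548.0, 142.4, 278.8]
orientation: [-2.379, -2.052, 0.0]
ft_force: [0.2, -0.1, 0.2]
width: 53.0
grasp_force: 0.0
[547.99536976 142.42635832 278.81319342]
```

View pics/w8.png

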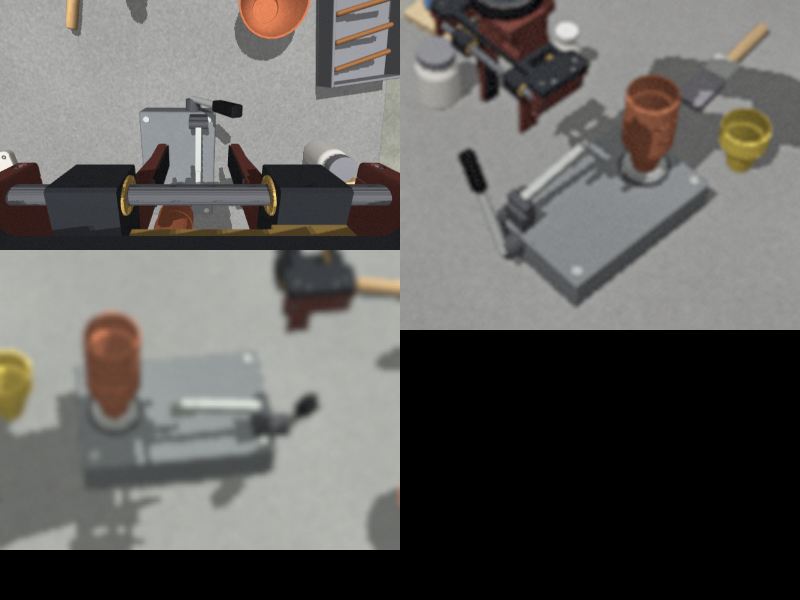

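The catch is flipped right over and lies above the box; the stack is upright with all three collars nested. Now measuring the lever grip from the two wrist views (w6, w8).

Run:
```python
from h import *
yaw=-.15;Rs=np.array([[np.cos(yaw),-np.sin(yaw)],[np.sin(yaw),np.cos(yaw)]]);O=np.array([495.1,64.7])
rs=[]
for n,(y0,y1,x0,x1) in [("w6",(180,225,355,420)),("w8",(150,195,325,395))]:
    d=np.load(n+".npz");f,K,W=d["f"],d["K"],d["W"]
    hs=f.max(2); m=np.zeros_like(hs); m[y0:y1,x0:x1]=(hs[y0:y1,x0:x1]<60)
    c=max(cv2.findContours(m,0,1)[0],key=cv2.contourArea); r=cv2.minAreaRect(c); print(n,r,cv2.boundingRect(c)); rs.append(ray(K,W,r[0]))
    P=onz(K,W,r[0],141); print((Rs.T@(P[:2]-O)).round(1))
P=tri(rs); print(P.round(1),(Rs.T@(P[:2]-O)).round(1))
o=status.get_obs();q=o["ee_pos"];print(q.round(1),"tcp stand",(Rs.T@(q[:2]-O)).round(1))
```

```text
w6 ((385.9499816894531, 202.14999389648438), (54.39117431640625, 23.71708106994629), 18.434946060180664) (361, 187, 52, 32)
[ 82.7 106.1]
w8 ((362.9656066894531, 174.1512908935547), (49.73176956176758, 23.004268646240234), 12.804266929626465) (340, 161, 48, 28)
[ 82.5 105.9]
[592.6 157.2 141.2] [ 82.6 106. ]
[547.5 140.4 278.2] tcp stand [40.5 82.6]
```

The grip triangulates to stand (82.6, 106), z 141, as expected. Straddling it from above, with the far finger as the hook.

```bash
python3 -m inch '[[[24.5,41.5,0,0,0,0,70],[24.5,41.5,40,0,0,0,70],[24.5,41.5,76,0,0,0,70],[24.5,41.5,76,0,0,0,70],[24.5,41.5,76,0,0,0,70],[24.5,41.5,76,0,0,0,70]]]'; python3 -m inch '[[[0,0,20,0,0,0,70],[0,0,40,0,0,0,70],[0,0,57,0,0,0,70],[0,0,57,0,0,0,70],[0,0,57,0,0,0,70]]]'
```

```text
t: 19.9
ee_pos: [593.9, 158.8, 204.9]
orientation: [2.381, 2.047, 0.003]
ft_force: [0.9, -0.3, 0.5]
width: 61.3
grasp_force: 0.0
t: 20.4
ee_pos: [593.7, 159.2, 147.8]
orientation: [2.381, 2.048, 0.003]
ft_force: [0.4, 0.0, 0.9]
width: 61.6
grasp_force: 0.0
```

```bash
python3 -m inch '[[[0,-10,2,0,0,0,70],[0,-20,2,0,0,0,70],[0,-30,2,0,0,0,70],[0,-40,2,0,0,0,70],[0,-40,2,0,0,0,70]]]';  python3 -m inch '[[[0,-10,0,0,0,0,70],[0,-20,0,0,0,0,70],[0,-30,0,0,0,0,70],[0,-40,0,0,0,0,70],[0,-50,0,0,0,0,70],[0,-60,0,0,0,0,70],[0,-60,0,0,0,0,70]]]'
```

```text
t: 20.9
ee_pos: [554.1, 165.7, 146.2]
orientation: [2.379, 2.048, 0.007]
ft_force: [4.8, -0.4, 3.4]
width: 61.4
grasp_force: 2.5
t: 21.6
ee_pos: [494.2, 174.5, 144.7]
orientation: [2.38, 2.049, 0.004]
ft_force: [7.0, -0.9, 0.9]
width: 61.4
grasp_force: 3.5
```

```bash
python3 -m inch '[[[0,-8,0,0,0,0,70],[0,-14,0,0,0,0,70],[0,-17,0,0,0,0,70],[0,-17,0,0,0,0,70]]]';  python3 -m inch '[[[0,-2,0,0,0,0,70],[0,-4,0,0,0,0,70],[0,-4,0,0,0,0,70],[0,-4,0,0,0,0,70]]]'; python3 -m inch '[[[0,-2,0,0,0,0,70],[0,-2,0,0,0,0,70],[0,-2,0,0,0,0,70]]]'
```

```text
t: 22.0
ee_pos: [478.0, 176.7, 144.5]
orientation: [2.38, 2.048, 0.004]
ft_force: [6.9, -0.8, -0.3]
width: 62.1
grasp_force: 3.5
t: 22.4
ee_pos: [474.6, 177.3, 144.6]
orientation: [2.38, 2.048, 0.005]
ft_force: [8.8, -1.0, -0.4]
width: 61.3
grasp_force: 3.4
t: 22.7
ee_pos: [472.7, 177.7, 144.6]
orientation: [2.38, 2.048, 0.005]
ft_force: [8.2, -1.5, -1.6]
width: 61.8
grasp_force: 3.4
```

```bash
for i in 1; do python3 -m inch '[[[0,-2,0,0,0,0,70],[0,-2,0,0,0,0,70],[0,-2,0,0,0,0,70]]]'; python3 -m inch '[[[0,-1.5,0,0,0,0,70],[0,-1.5,0,0,0,0,70],[0,-1.5,0,0,0,0,70]]]'; done
```

```text
t: 23.0
ee_pos: [470.8, 178.0, 144.7]
orientation: [2.38, 2.048, 0.005]
ft_force: [8.0, -1.6, -0.5]
width: 61.8
grasp_force: 3.4
t: 23.3
ee_pos: [470.3, 178.2, 144.9]
orientation: [2.379, 2.047, 0.008]
ft_force: [11.1, -4.3, -1.4]
width: 61.4
grasp_force: 4.6
```

```bash
python3 -m inch '[[[0,-1.5,0,0,0,0,70],[0,-1.5,0,0,0,0,70],[0,-1.5,0,0,0,0,70],[0,-1.5,0,0,0,0,70]]]'
```

```text
t: 23.7
ee_pos: [469.9, 178.4, 145.2]
orientation: [2.378, 2.046, 0.011]
ft_force: [14.0, -5.1, -3.2]
width: 61.4
grasp_force: 5.8
```

```bash
python3 -m inch '[[[0,-1,0,0,0,0,70],[0,-1,0,0,0,0,70],[0,-1,0,0,0,0,70]]]'
python3 - <<'E'
from h import *
out=np.zeros((400,800,3),np.uint8)
a,K,W=grab("side"); out[:,:400]=cv2.resize(a[150:290,270:410],(400,400),interpolation=cv2.INTER_CUBIC)
for z in (57,87,189,219): print("side",z,proj(K,W,[480,-38.6,z]).round(1),((proj(K,W,[480,-38.6,z])-[270,150])*400/140).round())
b,K,W=grab("scene"); out[:,400:]=cv2.resize(b[110:230,260:380],(400,400),interpolation=cv2.INTER_CUBIC)
for z in (57,87,189,219): print("scene",z,((proj(K,W,[480,-38.6,z])-[260,110])*400/120+[400,0]).round())
save("pics/fin.png",out)
E
```

```text
t: 24.0
ee_pos: [469.5, 178.6, 145.5]
orientation: [2.377, 2.046, 0.013]
ft_force: [16.0, -5.0, -2.3]
width: 61.3
grasp_force: 6.6
side 57 [353.  228.4] [237. 224.]
side 87 [353.7 221.9] [239. 205.]
side 189 [356.2 198.3] [246. 138.]
side 219 [357.  190.8] [249. 117.]
scene 57 [533. 243.]
scene 87 [533. 226.]
scene 189 [529. 162.]
scene 219 [528. 142.]
```

View pics/fin.png

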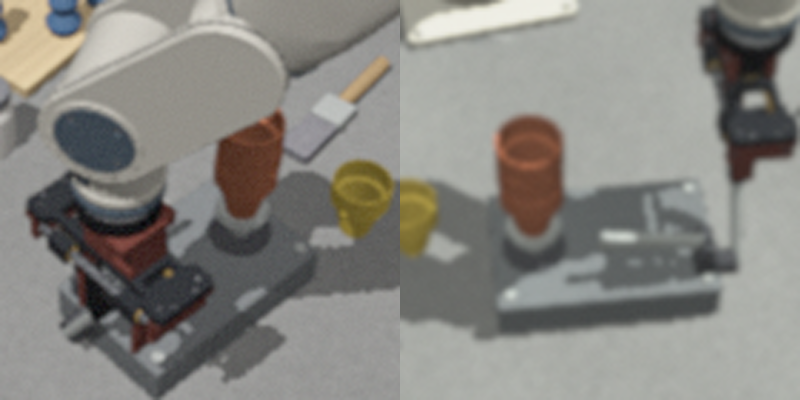

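The final picture shows the top rim at about (530,142) in the scene crop. That matches the fully raised height of 219. The stack is upright, the catch is over, and the lever is held at its stop with the contact force rising.

```bash
python3 -c "
from workcell import ctrl
print(ctrl.close_job())"
```

```text
the job is handed in; nothing more can be done
None
```

Job handed in at about 24 s: both loose pots are nested upright in the base pot, the catch is flipped right over, and the lever is held at its stop with the stack raised by the full 30 mm.

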